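Test the emergency stop and re-arm the control box

TASK

Test the emergency stop on the yellow control box: press the red mushroom head fully in so that it latches down, then push one of its lobes round clockwise, as the white arrows show, until the latch lets go and the head springs back up. After that, press the green button fully in and let it go. Fingertips are enough, nothing needs to be gripped or picked up; leave the oil can, the tape roll and the marker where they are.

Things in the scene. Friction and masses are not known exactly. Their poses are not given: they have to be found in the camera images.
- control_box: Yellow and grey control box fixed to the table, 130 x 240 x 65 mm (x, y, z); origin at the centre of its underside on the table, its z axis up, its flat top 65 mm above the table. The red stop head stands on its top at (0, +50) mm in the box's frame, the green button at (0, -75) mm.
- stop_top (a point): Centre of the slightly domed top of the red mushroom head (press here, straight down). It turns and sinks with the head; z axis up, the axis of the twist. Unpressed it lies 126 mm above the table. The head: a round hub of 30 mm radius with three wedge-shaped lobes that reach 46 mm from the axis, at 0, 120 and 240 degrees about z from this point's x axis; open notches between them.
- lobe_0 (a point): Middle of the lobe at 0 degrees, 38 mm from the head's axis and 19 mm below stop_top; turns and sinks with the head. Each lobe is 24 mm tall, about 28 mm wide at 30 mm from the axis and 35 mm at the end; the notches, middles 60 degrees from the lobes, are about 25 to 40 mm wide. A fingertip put down in a notch can push a lobe's flank round. Below is a bezel, 34 mm radius, 6 mm above the box top.
- lobe_1 (a point): Middle of the lobe at 120 degrees, 38 mm from the head's axis and 19 mm below stop_top; turns and sinks with the head.
- lobe_2 (a point): Middle of the lobe at 240 degrees, 38 mm from the head's axis and 19 mm below stop_top; turns and sinks with the head.
- stop_push (a joint): How far the head is pressed in, m: 0 fully up, 0.013 fully in. A spring pushes it up; pressing it fully in takes about 5 N (a stop at 8 to 10 N is safe). Pressed past about 0.0095 it latches, and when let go stays in at about 0.0092 until it is twisted.
- stop_twist (a joint): Clockwise turn of the head seen from above, rad: 0 at rest, stop at 0.9. A light spring turns it back to 0 when let go. With the head latched, turning it clockwise by about 0.45 opens the latch (about 2 N at a lobe) and the head springs up.
- green_start_top (a point): Centre of the top of the round green push button, 16 mm radius; z axis up, 87 mm above the table when up. It stands in a round black housing of 24 mm radius and 12 mm height on the box.
- green_start (a joint): How far the green button is pressed in, m: 0 up, 0.006 fully in, which takes about 5 N. It springs back when let go.
- oil_can: Small white oil can with a dark red band and a thin spout, 38 mm diameter, 118 mm tall, standing loose to the left of the box; origin at the centre of its underside.
- tape_roll: Roll of teal tape, 46 mm diameter, 12 mm tall, lying loose to the right of the box; origin at the centre of its underside.
- marker: Orange marker with a black cap, 11 x 105 x 10 mm, lying loose on the robot's side of the box; origin at the centre of its underside, long axis its y axis.
Things that resemble listed ones, but are neither listed nor needed, are in the scene too. What is shaped like the oil_can but blue or pink is not meant.

How it is judged (in metres and radians):
On the way, in this order (a step that is already met when the one before it is completed fails the run):
1. the red head is pressed in until it latches (value of joint stop_push above 0.01 m), for 0.1 s.
2. the head has been twisted out of its latch and is back up (value of joint stop_push below 0.003 m), for 0.1 s.
3. the green button is pressed in (value of joint green_start above 0.0045 m), for 0.05 s.
At the end, for the whole second after the job is handed in: The red head is up (within 2 mm) and turned back to rest (within 0.1 rad), the green button is up again (within 1.5 mm), and the oil can (upright), tape roll and marker are within 15 mm of where they started (value of joint stop_push below 0.002 m and value of joint stop_twist below 0.1 rad and value of joint green_start below 0.0015 m and distance of each of oil_can, tape_roll, marker from where it was at the start of the episode below 0.015 m and angle between oil_can's own z axis and vertical below 0.2 rad); the robot touches nothing.
It fails at once if the green button is pressed while the stop is still in (value of joint green_start above 0.003 m and value of joint stop_push above 0.004 m).
It fails at once if the oil can is tipped, lifted or moved (distance of oil_can from where it was at the start of the episode above 0.015 m or angle between oil_can's own z axis and vertical above 0.35 rad).
It fails at once if the tape roll or the marker is lifted or moved (distance of any of tape_roll, marker from where it was at the start of the episode above 0.015 m).
It also fails if it takes over 58 s, if anything falls off the work surface, if the arm or the gripper's body presses on something with over 40 N, if the wrist force passes 120 N, or if a joint passes its speed limit or range.

ROBOT

A 6-joint arm with a two-finger parallel gripper is mounted at the origin on a cart in front of the work surface, level with it; the furniture and walls round the work are solid. World frame = base frame: x ahead of the robot, y to its left, z up, the work surface at z = 0. Lengths are in m, angles in degrees, forces in N, time in s.
With the tool pointing down it reaches from about 0.375 to 0.75 m from the base axis. Payload 9 kg.
Tool frame: the origin (TCP) lies on the mounting face of the last link; the fingertips stand 173 mm ahead of it and the grasp point (between the pads) lies 155 mm ahead of it; z points along the fingers, y is the direction in which the jaws open and shut (so a half turn about z gives the same grasp; the last joint's range is limited). The gripper opens to 85 mm and grips with 20 to 120 N. Pads are 22 mm wide; open, the fingers measure 114 mm over their backs; the gripper's body (76 mm by 85 mm) begins 54 mm behind the grasp point. The pads swing forward as they close: fully open they stand 13 mm farther back than shut.
Start: joints at [-78.879, 5.964, 5.575, 89.605, 0, 77.527], TCP at [0.24, -0.55, 0.405] pointing down, gripper open.
Joint ranges: [-171.21, 171.21], [-48.23, 106.86], [-62.78, 66.21], [-105.2, 120.99], [-86.42, 89.51], [-180, 180]. Speed limits (degrees/s): [127.2, 127.2, 147.25, 180, 180, 180].

INTERFACE

Orientations are given as a 3x3 rotation matrix whose columns are the frame's x, y, z axes.
In Python, from workcell import sensors, capture, robot, nets gives the robot as it stands.
- The arm moves only by the tool move_arm, never from a script. Its argument "increments" is a list of rows, each a list of 3 entries, a list of its own where there are three numbers: the shift along the world's x, y, z in m, then the turn, a rotation vector about the world's x, y, z in rad, then the finger opening in m, from 0 to 0.0854. A call has 1 to 12 rows; each row is the pose to reach, as a shift and turn from the pose commanded when the call began; what a row does not reach only later rows make up. A row lasts 1/8 s, in which the tool goes at most 62.5 mm and 10.7 degrees, less where a joint would pass 70% of its speed; a pose out of reach is approached as far as the arm can. A call with a gripper value outside its range is refused whole. The fingers move at their own pace and stop on an object; "squeeze" is the grip in N (left out, the last holds). Time passes only in rows, so rows that repeat a pose let the fingers close. It gives the time, the measured TCP pose, the force and the opening at its end, in the units of the state.
- sensors.read_state(): the state, without advancing time (a new reading comes with each control period).
- capture(name): name is "scene" or "side" or "wrist"; returns a dict with "img" (480x640x3 uint8, blue, green, red), "fx", "fy", "cx", "cy" (pixels), "eye" and "orientation" of the camera in the world; the wrist camera has in their place "T_tool_cam" (4x4, takes a point from camera to tool coordinates, whose origin is the TCP and whose axes are the flange's). Camera axes: x right, y up, looking along -z (the intrinsics and any distortion apply to the point x, -y, -z); pixel columns grow to the right and rows downward; lengths in m; the calibration is good to about 2 mm. A picture is of the moment at which its call begins: read the wrist's pose just before it. There is no depth.
- robot.finish_job(): hands the job in, once; it reports no verdict.
Trained networks look in the newest picture that a camera, given by its name, has taken for a name from the list of things; names that differ only in an ending like _2 or _b are one class to them, and where a whole thing is asked for, a point or a joint stands for the part that bears it (a point fixed in the world has none). Each returns a list of dicts, best first, with "score" (0 to 1); they miss things now and then, are a little off and sometimes report something else, mostly with a low value. They report only what shows in the picture. A call takes as long as a camera call. They do not tell look-alikes from the thing itself.
- nets.spot_in(camera, query): "centre" ([x, y, z] in m, in world coordinates, good to about 4 mm: the middle of the surface that is visible of it).
The state is a dict: "t": time; "qpos": joint angles; "joint_velocities": joint speeds; "joint_torque": joint torques, N m; "position": TCP position; "tcp_rot": TCP orientation; "ft_force": force on the tool from outside, world axes, zero at the start; "wrist_torque": the same for the moment, N m; "finger_gap": finger opening in m.
Only numpy, scipy, OpenCV 4.12 (cv2) and the standard library are available. Lean on these libraries where they do the work, as an engineer would, in place of code of your own. Each camera call takes 0.05 s, during which the arm holds its last target.

## Working session

There is one attempt and no reset: what is moved stays moved. The work goes in short steps, Python scripts to look and compute and a tool call to move; the robot and the scene stay as the last step left them, time stands still between calls to the robot, and variables do not carry over. Pictures are saved under pics/ and viewed, and the job is handed in when it is done.

Besides the shell and the picture viewer there is one more tool, called after ">>>" as name([rows], argument=value, ...), one row to a line, values as JSON. move_arm: Moves the arm, as the interface text tells. Its arguments: {"type":"object","properties":{"increments":{"type":"array","items":{"type":"array"}},"squeeze":{"type":"number"}},"required":["increments"]}

```bash
mkdir -p pics
cat > h.py <<'E'
import numpy as np, cv2
from workcell import sensors, capture, robot, nets
def ray(c,u,v):
    d=np.array([(u-c['cx'])/c['fx'],-(v-c['cy'])/c['fy'],-1.])
    return np.array(c['eye']),np.array(c['orientation'])@d
def onz(c,u,v,z):
    e,d=ray(c,u,v); return e+d*(z-e[2])/d[2]
def proj(c,p):
    q=np.array(c['orientation']).T@(np.array(p)-np.array(c['eye']))
    return c['cx']+c['fx']*q[0]/-q[2], c['cy']-c['fy']*q[1]/-q[2]
E
python3 - <<'E'
from h import *
s=sensors.read_state(); print(s)
for n in ['scene','side']:
    c=capture(n); cv2.imwrite(f'pics/{n}0.png',c['img']); print(n,{k:v for k,v in c.items() if k!='img'})
    for q in ['control_box','stop_top','lobe_0','green_start_top','oil_can','tape_roll','marker']:
        print(q,[(np.round(r['centre'],4).tolist(),round(r['score'],2)) for r in nets.spot_in(n,q)][:4])
E
```

```text
{'t': 0.0, 'qpos': array([-7.88795833e+01,  5.99800324e+00,  5.52748838e+00,  8.96034254e+01,
       -9.65827243e-04,  7.75274244e+01]), 'joint_velocities': array([-0.02375956,  0.11047019,  0.04655801, -0.02300746,  0.0210014 ,
        0.0321382 ]), 'joint_torque': array([ 2.37391127e-03, -5.56931126e+01,  5.03646612e+01,  1.70566107e-02,
       -2.59282278e-04,  1.76599207e-05]), 'position': array([ 0.24013568, -0.54973917,  0.40393258]), 'tcp_rot': array([[ 9.16411719e-01,  4.00236794e-01, -2.65441225e-04],
       [ 4.00236796e-01, -9.16410886e-01,  1.26301852e-03],
       [ 2.62253253e-04, -1.26368431e-03, -9.99999167e-01]]), 'ft_force': array([0.19838755, 0.6244743 , 0.19296913]), 'wrist_torque': array([-0.02649395, -0.03883712, -0.02354286]), 'finger_gap': 0.08533846454233777}
scene {'fx': 482.21211465227435, 'fy': 482.21211465227435, 'cx': 319.3926523322872, 'cy': 236.7179746945723, 'eye': array([0.24548058, 0.65623681, 0.74508164]), 'orientation': array([[-0.88403303,  0.32929033, -0.3317431 ],
       [-0.46712653, -0.59705028,  0.65216851],
       [ 0.01668547,  0.7315045 , 
[... 508 characters left out ...]
84549702364, 'cx': 320.0684198541072, 'cy': 239.15336324424288, 'eye': array([ 0.43392155, -0.89697992,  0.50024693]), 'orientation': array([[ 0.98551349,  0.07516371, -0.15203153],
       [-0.16930377,  0.38331649, -0.90796734],
       [-0.00997   ,  0.92055357,  0.39048907]])}
control_box [([0.5598, -0.1195, 0.0655], 0.85)]
stop_top [([0.5794, -0.0225, 0.113], 0.57)]
lobe_0 [([0.5778, -0.0227, 0.1174], 0.57)]
green_start_top [([0.5501, -0.1262, 0.0845], 0.72)]
oil_can [([0.5209, 0.1741, 0.0421], 0.82), ([0.5777, -0.0217, 0.1182], 0.73), ([0.7031, 0.1062, 0.0431], 0.6), ([0.5604, -0.1194, 0.0648], 0.39)]
tape_roll [([0.5239, -0.2494, 0.0133], 0.79)]
marker [([0.4624, -0.0622, 0.013], 0.48)]
```

View pics/scene0.png

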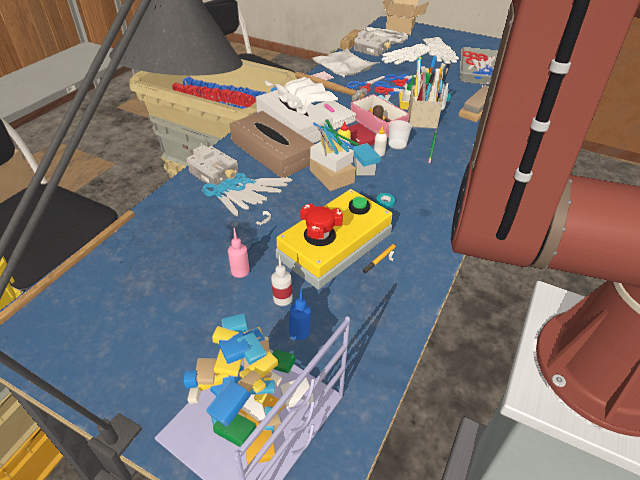

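View pics/side0.png

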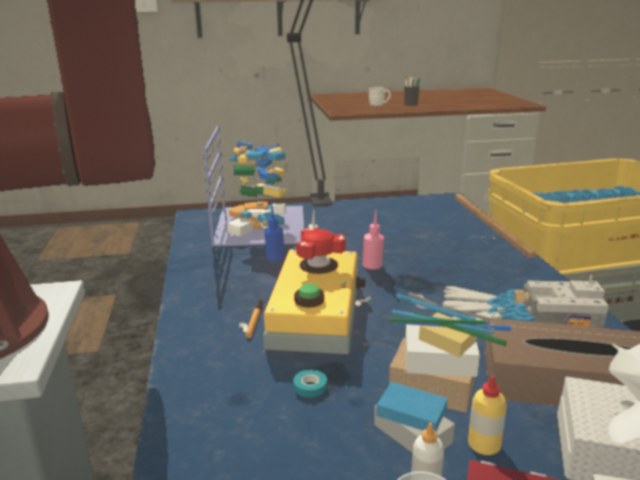

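The scene picture shows the box with the red head at px (320,222) and the green button at (360,204). The white can with the red band is at (282,286), and the pink and blue cans are look-alikes. The tape is at (386,200) and the marker at (380,258). Next I'll move the arm above the box to use the wrist camera.

>>> move_arm([
  [[0.03, 0.05, 0.03], [0, 0, 0], 0],
  [[0.06, 0.1, 0.03], [0, 0, 0], 0],
  [[0.09, 0.15, 0.03], [0, 0, 0], 0],
  [[0.12, 0.2, 0.03], [0, 0, 0], 0],
  [[0.15, 0.25, 0.03], [0, 0, 0], 0],
  [[0.18, 0.3, 0.03], [0, 0, 0], 0],
  [[0.21, 0.35, 0.03], [0, 0, 0], 0],
  [[0.24, 0.4, 0.03], [0, 0, 0], 0],
  [[0.26, 0.45, 0.03], [0, 0, 0], 0],
  [[0.28, 0.5, 0.03], [0, 0, 0], 0],
  [[0.28, 0.52, 0.03], [0, 0, 0], 0],
  [[0.28, 0.52, 0.03], [0, 0, 0], 0],
])

```text
t: 2.3
position: [0.52, -0.0289, 0.4348]
tcp_rot: [[0.916, 0.402, -0.0], [0.402, -0.916, -0.0], [-0.0, 0.0, -1.0]]
ft_force: [0.1, -0.2, 0.2]
finger_gap: -0.0002
```

```bash
cat >> h.py <<'E'
def wcap():
    s=sensors.read_state(); c=capture('wrist'); R=s['tcp_rot']; T=np.array(c['T_tool_cam'])
    c['eye']=s['position']+R@T[:3,3]; c['orientation']=R@T[:3,:3]; return c,s
E
python3 - <<'E'
from h import *
c,s=wcap(); cv2.imwrite('pics/w1.png',c['img']); print(s['t'],s['position'],s['tcp_rot'],s['ft_force'],s['finger_gap']); print({k:v for k,v in c.items() if k!='img'})
for q in ['control_box','stop_top','lobe_0','green_start_top']:
    print(q,[(np.round(r['centre'],4).tolist(),round(r['score'],2)) for r in nets.spot_in('wrist',q)][:4])
E
```

```text
2.3 [ 0.52001324 -0.0289441   0.4348346 ] [[ 9.15536406e-01  4.02235115e-01 -4.15348759e-05]
 [ 4.02235088e-01 -9.15536375e-01 -2.83291280e-04]
 [-1.51976390e-04  2.42656696e-04 -9.99999959e-01]] [ 0.0623753  -0.20408405  0.21145115] -0.0002228814704298224
{'fx': 421.704084749802, 'fy': 421.704084749802, 'cx': 314.3607519331315, 'cy': 234.42852107014988, 'T_tool_cam': array([[ 1.99685134e-04,  9.51354458e-01,  3.08098451e-01,
         7.89868408e-02],
       [ 9.99999938e-01, -2.79588199e-04,  2.15198610e-04,
        -3.54018471e-04],
       [ 2.90870848e-04,  3.08098389e-01, -9.51354454e-01,
         3.22572500e-02],
       [ 0.00000000e+00,  0.00000000e+00,  0.00000000e+00,
         1.00000000e+00]]), 'eye': array([0.59218483, 0.00314216, 0.40256526]), 'orientation': array([[ 4.02417897e-01,  8.70874384e-01,  2.82201424e-01],
       [-9.15456080e-01,  3.82836836e-01,  1.24000496e-01],
       [-4.82445028e-05, -3.08243028e-01,  9.51307644e-01]])}
control_box [([0.5751, -0.0329, 0.0688], 0.86)]
stop_top [([0.5815, -0.0005, 0.122], 0.8)]
lobe_0 [([0.5773, -0.0002, 0.1209], 0.72)]
green_start_top [([0.5432, -0.1151, 0.087], 0.56), ([0.5739, -0.0328, 0.0671], 0.48)]
```

View pics/w1.png

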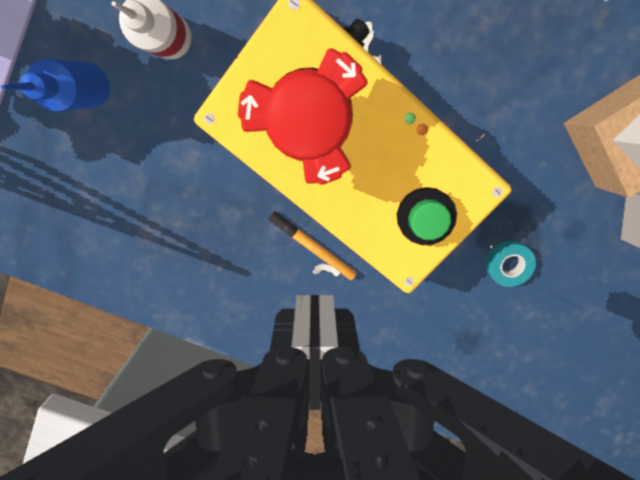

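The wrist view shows the hub at about (309,114), lobes at (253,106), (344,72) and (327,166), green at (430,219), and box corners at (197,117), (510,188) and (408,292).

Run:
```python
from h import *
c,s=wcap(); im=c['img']
hsv=cv2.cvtColor(im,cv2.COLOR_BGR2HSV)
cv2.imwrite('pics/w1z.png',cv2.resize(im[20:300,180:530],None,fx=2.2,fy=2.1,interpolation=cv2.INTER_CUBIC))
for u,v,z in [(197,117,.065),(510,188,.065),(408,292,.065),(293,3,.065),(488,191,.065),(407,281,.065),(210,119,.065)]: print(u,v,onz(c,u,v,z))
g=cv2.inRange(hsv,(50,80,60),(75,255,255)); g[:160]=0
n,l,st,ce=cv2.connectedComponentsWithStats(g); i=1+st[1:,4].argmax(); print('green',ce[i],onz(c,*ce[i],.087))
r=cv2.inRange(hsv,(0,120,60),(8,255,255))|cv2.inRange(hsv,(172,120,60),(180,255,255)); r[:,:225]=0
d=cv2.distanceTransform(r,cv2.DIST_L2,5); v,u=np.unravel_index(d.argmax(),d.shape); print('hub',u,v,d.max(),onz(c,u,v,.119))
h=onz(c,u,v,.119)
for u,v in [(253,106),(344,72),(327,166)]:
    p=onz(c,u,v,.119)-h; print(np.hypot(*p[:2]),np.degrees(np.arctan2(p[1],p[0])))
```

```text
197 117 [0.54329024 0.07821405 0.065     ]
510 188 [ 0.59179341 -0.1727542   0.065     ]
408 292 [ 0.4760816  -0.13965475  0.065     ]
293 3 [0.64532614 0.04046689 0.065     ]
488 191 [ 0.58251837 -0.15764278  0.065     ]
407 281 [ 0.48512503 -0.13398288  0.065     ]
210 119 [0.54587922 0.06852421 0.065     ]
green [426.70522648 217.87944251] [ 0.5457753 -0.1146044  0.087    ]
hub 304 113 43.937992 [0.58108798 0.00319433 0.119     ]
0.03305744345908325 105.9786363111779
0.03541985744247881 -22.12722220585832
0.0374314035853994 -132.56550693727013
```

View pics/w1z.png

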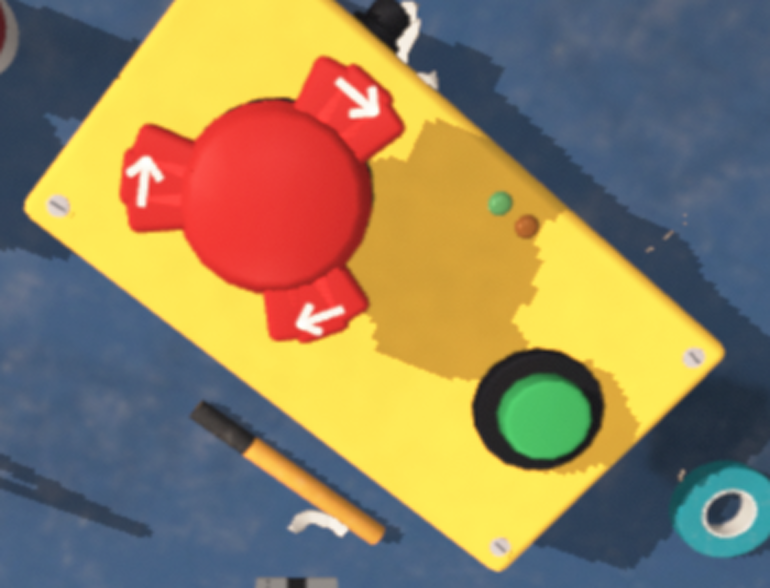

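>>> move_arm([
  [[0.03, 0.016, -0.02], [0, 0, -0.08], 0],
  [[0.06, 0.031, -0.05], [0, 0, -0.175], 0],
  [[0.06, 0.031, -0.1], [0, 0, -0.175], 0],
  [[0.06, 0.031, -0.125], [0, 0, -0.175], 0],
  [[0.06, 0.031, -0.125], [0, 0, -0.175], 0],
])

```text
t: 3.22
position: [0.5794, 0.0006, 0.3075]
tcp_rot: [[0.972, 0.234, -0.004], [0.234, -0.972, 0.001], [-0.004, -0.002, -1.0]]
ft_force: [0.9, 0.4, 0.0]
finger_gap: 0.0002
```

Run:
```python
from h import *
c,s=wcap(); cv2.imwrite('pics/w2.png',c['img']); print(s['t'],s['position'],s['qpos'],s['ft_force'])
a=capture('scene'); b=capture('side')
p=lambda i,u,v:cv2.resize(i['img'][v-50:v+50,u-66:u+66],None,fx=3,fy=3,interpolation=cv2.INTER_CUBIC)
cv2.imwrite('pics/m2.png',np.hstack([p(a,330,215),p(b,318,255)]))
for x in (a,b): print(proj(x,[.5805,.0022,.126]),proj(x,[.545,-.117,.087]))
print(proj(c,[.5805,.0022,.126]))
```

```text
3.225 [0.57935121 0.00064116 0.30753512] [-1.28611134e+01  2.77950803e+00 -7.85496552e+00  7.95993930e+01
 -7.94666409e-03  1.53627658e+02] [0.94978896 0.37575871 0.02945242]
(np.float64(318.90024833828096), np.float64(212.62391344677908)) (np.float64(358.5456159327892), np.float64(200.55922769939042))
(np.float64(317.67119952928476), np.float64(232.53684994666884)) (np.float64(307.9210269948054), np.float64(287.23706763158776))
(np.float64(312.9850388483482), np.float64(303.25234978366797))
```

View pics/w2.png

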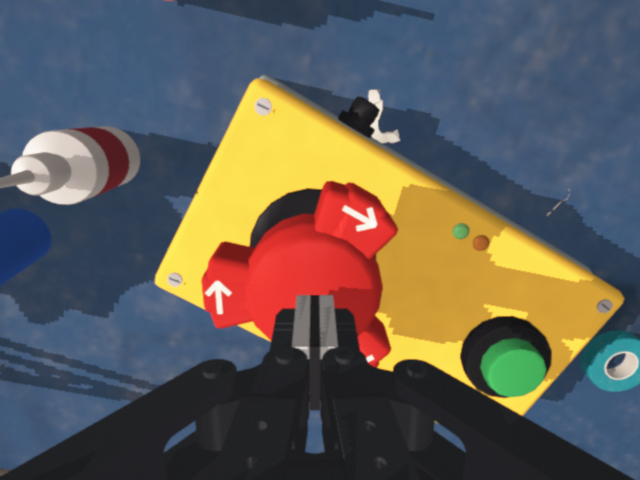

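View pics/m2.png

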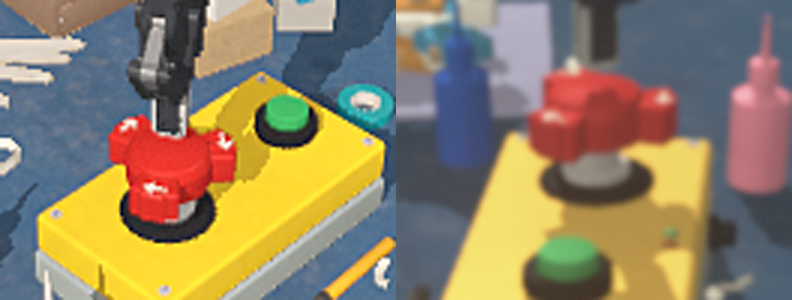

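The tip is centred over the hub at about (315,300), 8 mm above it. Now I'll press it down in steps.

>>> move_arm([
  [[0, 0.001, -0.008], [0, 0, 0], 0],
  [[0, 0.001, -0.014], [0, 0, 0], 0],
  [[0, 0.001, -0.018], [0, 0, 0], 0],
  [[0, 0.001, -0.018], [0, 0, 0], 0],
])

```text
t: 3.88
position: [0.5805, 0.0021, 0.2923]
tcp_rot: [[0.972, 0.235, 0.002], [0.235, -0.972, -0.001], [0.002, 0.001, -1.0]]
ft_force: [1.7, -1.0, 1.8]
finger_gap: 0.0
```

>>> move_arm([
  [[0, 0, -0.003], [0, 0, 0], 0],
  [[0, 0, -0.005], [0, 0, 0], 0],
  [[0, 0, -0.006], [0, 0, 0], 0],
  [[0, 0, -0.006], [0, 0, 0], 0],
])

```text
t: 4.38
position: [0.5805, 0.0021, 0.2863]
tcp_rot: [[0.972, 0.235, 0.001], [0.235, -0.972, -0.0], [0.001, 0.001, -1.0]]
ft_force: [2.8, -0.8, 7.3]
finger_gap: 0.0001
```

>>> move_arm([
  [[0, 0, -0.0005], [0, 0, 0], 0],
  [[0, 0, -0.001], [0, 0, 0], 0],
  [[0, 0, -0.001], [0, 0, 0], 0],
])

```text
t: 4.75
position: [0.5805, 0.0021, 0.2861]
tcp_rot: [[0.972, 0.235, 0.002], [0.235, -0.972, -0.001], [0.002, 0.001, -1.0]]
ft_force: [1.0, 0.1, 11.5]
finger_gap: -0.0001
```

>>> move_arm([
  [[0, 0, 0.015], [0, 0, 0], 0],
  [[0, 0, 0.03], [0, 0, 0.15], 0],
  [[-0.02, 0.006, 0.03], [0, 0, 0.32], 0],
  [[-0.044, 0.013, 0.03], [0, 0, 0.49], 0],
  [[-0.044, 0.013, 0.03], [0, 0, 0.66], 0],
  [[-0.044, 0.013, 0.03], [0, 0, 0.83], 0],
  [[-0.044, 0.013, 0.03], [0, 0, 1.0], 0],
  [[-0.044, 0.013, 0.03], [0, 0, 1.047], 0],
  [[-0.044, 0.013, 0.03], [0, 0, 1.047], 0],
])

```text
t: 5.88
position: [0.5358, 0.0152, 0.3144]
tcp_rot: [[0.284, 0.959, -0.001], [0.959, -0.284, 0.0], [-0.0, -0.001, -1.0]]
ft_force: [0.0, 0.9, -0.6]
finger_gap: 0.0004
```

Run:
```python
from h import *
c,s=wcap(); cv2.imwrite('pics/w3.png',c['img']); print(s['t'],s['position'],s['qpos'],s['ft_force'])
a=capture('scene'); b=capture('side')
p=lambda i,u,v:cv2.resize(i['img'][v-50:v+50,u-66:u+66],None,fx=3,fy=3,interpolation=cv2.INTER_CUBIC)
cv2.imwrite('pics/m3.png',np.hstack([p(a,330,215),p(b,318,255)]))
```

```text
5.875 [0.53582803 0.01524113 0.31438676] [-1.23613810e+01 -5.04435758e+00 -1.48698824e+01  8.02575856e+01
 -1.65950845e-03  9.41079355e+01] [ 0.01061758  0.86864193 -0.59767103]
```

View pics/w3.png

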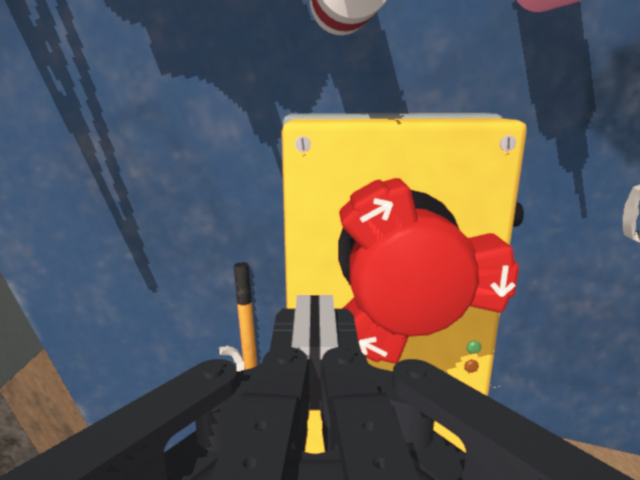

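View pics/m3.png

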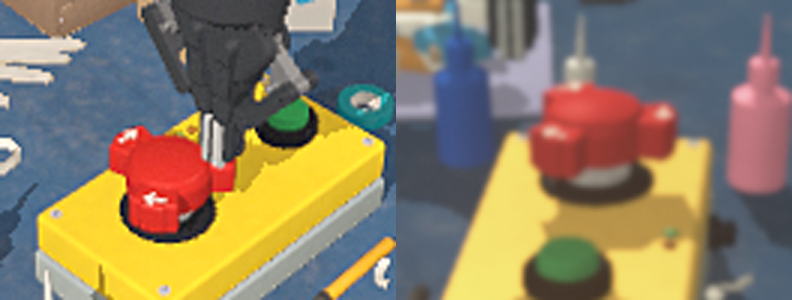

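Run:
```python
from h import *
c,s=wcap(); im=c['img'].copy()
R=s['tcp_rot']
for z,col in ((.108,(255,0,0)),(.141,(0,255,0))):
    pts=[]
    for x,y in [(.011,.0145),(.011,-.0145),(-.011,-.0145),(-.011,.0145)]:
        P=s['position']+R@np.array([x,y,0]); P[2]=z; pts.append(proj(c,P))
    cv2.polylines(im,[np.array(pts).astype(int)],True,col,2)
hc=np.array([.5805,.0022,.108]);
for a in (-16.3,103.7,223.7):
  for da,r in ((-27.8,30),(-22.4,46),(22.4,46),(27.8,30)):
    t=np.radians(a+da); u=proj(c,hc+r/1000*np.array([np.cos(t),np.sin(t),0])); cv2.circle(im,(int(u[0]),int(u[1])),3,(255,255,0),-1)
cv2.imwrite('pics/w3b.png',im[130:430,200:560])
```

```text
(no output)
```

View pics/w3b.png

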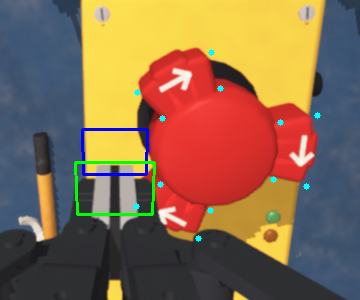

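The blue footprint sits centred in the notch between the lobes, so I'll descend there.

>>> move_arm([
  [[0.0005, 0, -0.02], [0, 0, 0], 0],
  [[0.0005, 0, -0.035], [0, 0, 0], 0],
  [[0.0005, 0, -0.045], [0, 0, 0], 0],
  [[0.0005, 0, -0.053], [0, 0, 0], 0],
  [[0.0005, 0, -0.053], [0, 0, 0], 0],
])

```text
t: 6.7
position: [0.5364, 0.0152, 0.2611]
tcp_rot: [[0.283, 0.959, -0.001], [0.959, -0.283, 0.0], [-0.0, -0.001, -1.0]]
ft_force: [-0.5, -0.5, -0.3]
finger_gap: 0.0002
```

Run:
```python
import numpy as np
c=np.array([.5805,.0022]);p0=np.array([.5361,.0152]);d=p0-c
for a in np.arange(0.1,.91,.1):
    R=np.array([[np.cos(a),np.sin(a)],[-np.sin(a),np.cos(a)]]); print(round(a,2),np.round(c+R@d-p0,4))
```

```text
0.1 [0.0015 0.0044]
0.2 [0.0035 0.0086]
0.3 [0.0058 0.0125]
0.4 [0.0086 0.0163]
0.5 [0.0117 0.0197]
0.6 [0.0151 0.0228]
0.7 [0.0188 0.0255]
0.8 [0.0228 0.0279]
0.9 [0.027  0.0299]
```

No contact. Next I'll push clockwise along the arc.

>>> move_arm([
  [[0.0015, 0.0044, 0], [0, 0, -0.1], 0],
  [[0.0035, 0.0086, 0], [0, 0, -0.2], 0],
  [[0.0058, 0.0125, 0], [0, 0, -0.3], 0],
  [[0.0086, 0.0163, 0], [0, 0, -0.4], 0],
  [[0.0117, 0.0197, 0], [0, 0, -0.5], 0],
  [[0.0117, 0.0197, 0], [0, 0, -0.5], 0],
])

```text
t: 7.45
position: [0.5486, 0.0348, 0.2623]
tcp_rot: [[0.708, 0.707, 0.001], [0.707, -0.708, -0.001], [0.0, 0.001, -1.0]]
ft_force: [-1.2, -0.4, 0.6]
finger_gap: -0.0
```

>>> move_arm([
  [[0.0034, 0.0031, 0], [0, 0, -0.1], 0],
  [[0.0071, 0.0058, 0], [0, 0, -0.2], 0],
  [[0.0071, 0.0058, 0], [0, 0, -0.2], 0],
])

```text
t: 7.82
position: [0.5555, 0.0406, 0.262]
tcp_rot: [[0.833, 0.553, 0.0], [0.553, -0.833, -0.0], [0.0, 0.0, -1.0]]
ft_force: [-1.0, -1.1, 1.7]
finger_gap: -0.0001
```

```bash
cat > look.py <<'E'
import sys
from h import *
k=sys.argv[1]
c,s=wcap(); cv2.imwrite(f'pics/w{k}.png',c['img']); print(s['t'],s['position'],s['qpos'],s['ft_force'])
a=capture('scene'); b=capture('side')
p=lambda i,u,v:cv2.resize(i['img'][v-50:v+50,u-66:u+66],None,fx=3,fy=3,interpolation=cv2.INTER_CUBIC)
cv2.imwrite(f'pics/m{k}.png',np.hstack([p(a,330,215),p(b,318,255)]))
E
python3 look.py 4
```

```text
7.825 [0.55553211 0.04057179 0.26197202] [-9.27506730e+00 -1.76828154e-01 -1.56304220e+01  7.45302814e+01
 -9.31114169e-03  1.37121463e+02] [-1.03853523 -1.11546847  1.72780127]
```

View pics/w4.png

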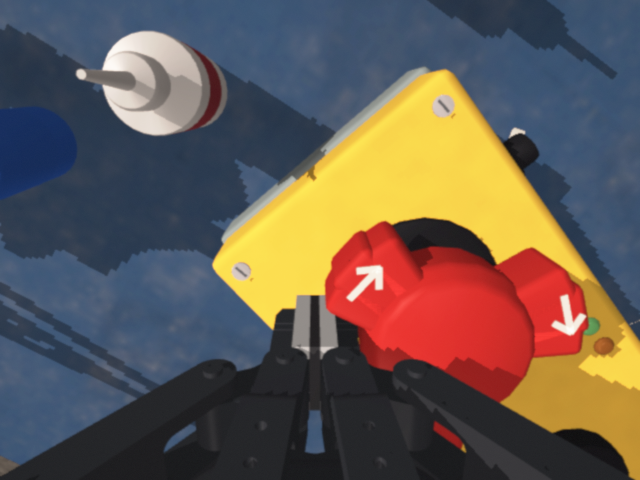

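View pics/m4.png

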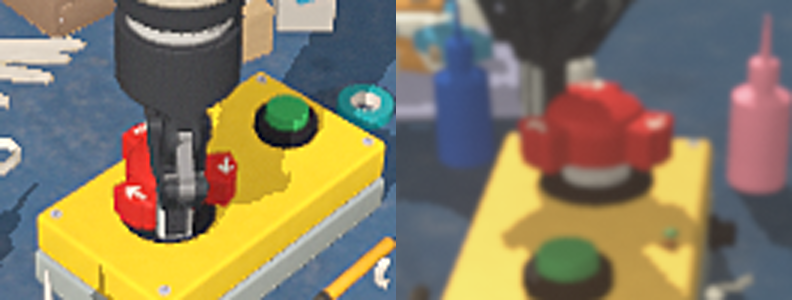

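>>> move_arm([
  [[0.004, 0.0024, 0], [0, 0, -0.1], 0],
  [[0.006, 0.0034, 0], [0, 0, -0.15], 0],
  [[0.006, 0.0034, 0], [0, 0, -0.15], 0],
])

```text
t: 8.35
position: [0.5613, 0.044, 0.2616]
tcp_rot: [[0.907, 0.422, -0.0], [0.422, -0.907, 0.0], [-0.0, -0.0, -1.0]]
ft_force: [-1.3, -0.1, 1.1]
finger_gap: 0.0004
```

```bash
python3 look.py 5
```

```text
8.35 [0.56130557 0.04402859 0.26164027] [-8.82204816e+00  9.14311825e-01 -1.45699478e+01  7.45383984e+01
 -3.10709743e-03  1.46207702e+02] [-1.30793425 -0.12069503  1.0544119 ]
```

View pics/w5.png

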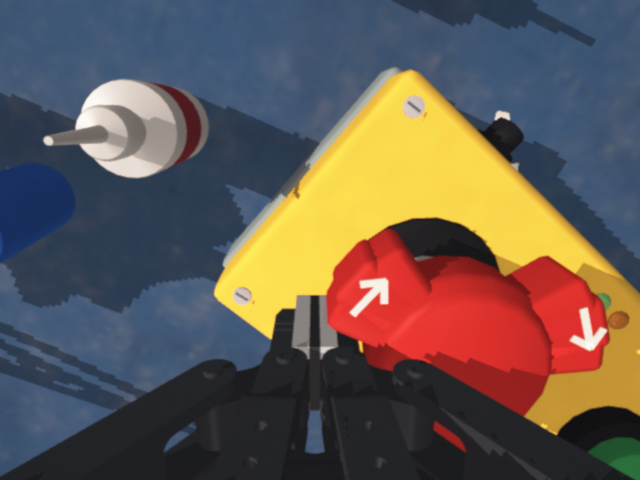

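View pics/m5.png

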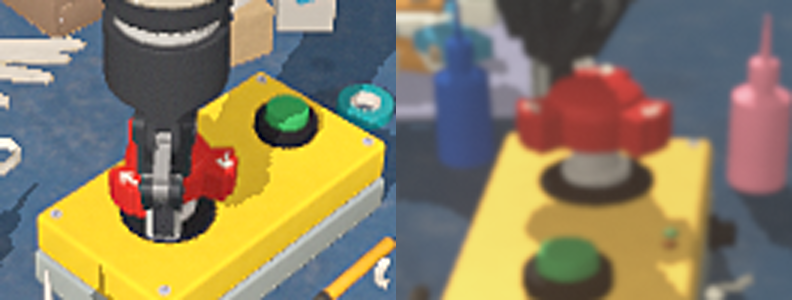

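The neck is now fully visible in the side view (580,165 in m5), so the head has popped up. I'll back off along the arc and lift.

>>> move_arm([
  [[-0.0058, -0.0034, 0], [0, 0, 0.15], 0],
  [[-0.0115, -0.008, 0], [0, 0, 0.3], 0],
  [[-0.0162, -0.0126, 0], [0, 0, 0.45], 0],
  [[-0.0202, -0.0183, 0], [0, 0, 0.6], 0],
  [[-0.023, -0.0245, 0], [0, 0, 0.73], 0],
  [[-0.0248, -0.0285, 0], [0, 0, 0.83], 0],
  [[-0.0248, -0.0285, 0], [0, 0, 0.83], 0],
  [[-0.0248, -0.0285, 0.03], [0, 0, 0.83], 0],
  [[-0.0248, -0.0285, 0.065], [0, 0, 0.83], 0],
  [[-0.0248, -0.0285, 0.065], [0, 0, 0.83], 0],
])

```text
t: 9.75
position: [0.5377, 0.0155, 0.3299]
tcp_rot: [[0.304, 0.953, 0.005], [0.953, -0.304, -0.001], [0.001, 0.005, -1.0]]
ft_force: [0.3, -0.8, -0.5]
finger_gap: 0.0002
```

```bash
python3 look.py 6
```

```text
9.75 [0.53768599 0.01552392 0.32988928] [-1.22897788e+01 -5.23319927e+00 -1.34361278e+01  8.14852843e+01
  7.89686802e-03  9.53932270e+01] [ 0.3493533  -0.84673065 -0.53789078]
```

View pics/m6.png

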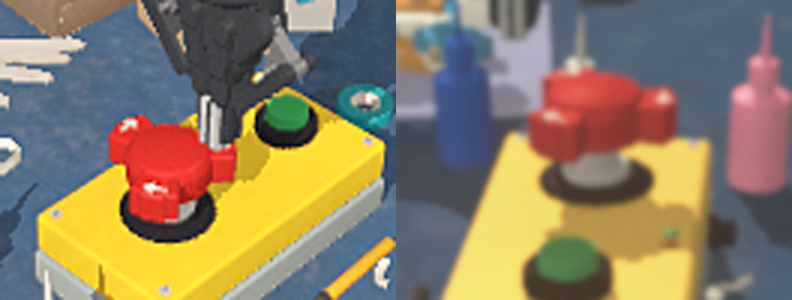

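The head is up and back at rest. On to the green button.

>>> move_arm([
  [[0.004, -0.06, 0], [0, 0, 0], 0],
  [[0.008, -0.12, 0], [0, 0, 0], 0],
  [[0.008, -0.131, -0.015], [0, 0, 0], 0],
  [[0.008, -0.131, -0.045], [0, 0, 0], 0],
  [[0.008, -0.131, -0.055], [0, 0, 0], 0],
  [[0.008, -0.131, -0.055], [0, 0, 0], 0],
])

```text
t: 10.65
position: [0.5442, -0.1146, 0.2707]
tcp_rot: [[0.302, 0.953, -0.002], [0.953, -0.302, 0.001], [0.0, -0.002, -1.0]]
ft_force: [0.2, -0.2, -0.2]
finger_gap: 0.0
```

```bash
python3 look.py 7
```

```text
10.65 [ 0.54422747 -0.11459211  0.27065213] [-2.53671661e+01 -4.80440343e-01 -1.50179566e+01  7.55899794e+01
  5.85202821e-03  8.21892916e+01] [ 0.2030268  -0.23021891 -0.15769116]
```

View pics/m7.png

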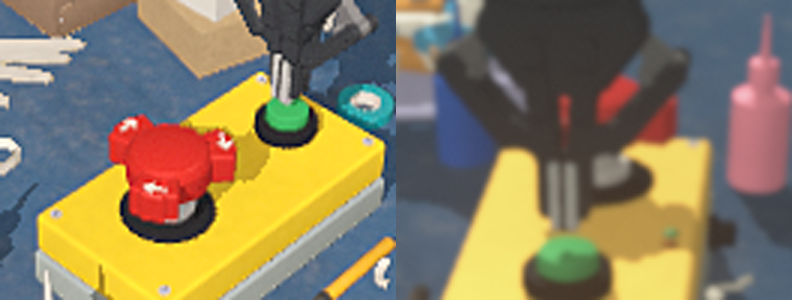

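View pics/w7.png

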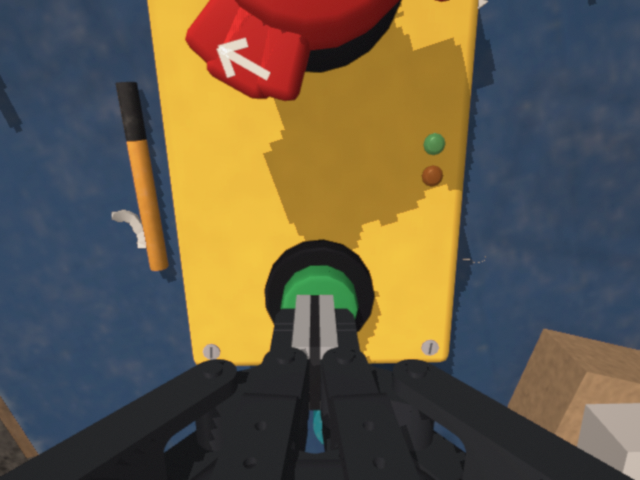

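The tip is over the button with about 10 mm of gap. Pressing now.

>>> move_arm([
  [[0.001, -0.002, -0.008], [0, 0, 0], 0],
  [[0.001, -0.002, -0.012], [0, 0, 0], 0],
  [[0.001, -0.002, -0.015], [0, 0, 0], 0],
  [[0.001, -0.002, -0.0165], [0, 0, 0], 0],
  [[0.001, -0.002, -0.017], [0, 0, 0], 0],
  [[0.001, -0.002, -0.017], [0, 0, 0], 0],
])

```text
t: 11.55
position: [0.5458, -0.1175, 0.2551]
tcp_rot: [[0.302, 0.953, 0.001], [0.953, -0.302, -0.0], [-0.0, 0.001, -1.0]]
ft_force: [0.3, -0.7, 4.1]
finger_gap: -0.0002
```

>>> move_arm([
  [[0, 0, -0.001], [0, 0, 0], 0],
  [[0, 0, -0.002], [0, 0, 0], 0],
  [[0, 0, -0.002], [0, 0, 0], 0],
])

```text
t: 11.92
position: [0.5458, -0.1175, 0.2543]
tcp_rot: [[0.302, 0.953, 0.001], [0.953, -0.302, -0.001], [-0.0, 0.001, -1.0]]
ft_force: [-5.0, 1.7, 14.8]
finger_gap: 0.0002
```

The button is at its hard stop. Releasing and retreating.

>>> move_arm([
  [[0, 0, 0.02], [0, 0, 0], 0],
  [[0, 0, 0.06], [0, 0, 0], 0],
  [[0, 0, 0.12], [0, 0, 0], 0],
  [[-0.01, -0.03, 0.16], [0, 0, 0], 0],
  [[-0.03, -0.08, 0.17], [0, 0, 0], 0],
  [[-0.06, -0.14, 0.17], [0, 0, 0], 0],
  [[-0.08, -0.2, 0.17], [0, 0, 0], 0],
  [[-0.08, -0.2, 0.17], [0, 0, 0], 0],
  [[-0.08, -0.2, 0.17], [0, 0, 0], 0],
])

```text
t: 13.05
position: [0.4655, -0.3176, 0.4227]
tcp_rot: [[0.303, 0.953, -0.0], [0.953, -0.303, 0.001], [0.001, -0.0, -1.0]]
ft_force: [-0.6, 0.2, -0.7]
finger_gap: 0.0002
```

Run:
```python
from h import *
s=sensors.read_state(); print(s['t'],s['position'],s['ft_force'])
a=capture('scene'); b=capture('side')
p=lambda i,u,v:cv2.resize(i['img'][v-80:v+80,u-100:u+100],None,fx=2,fy=2,interpolation=cv2.INTER_CUBIC)
o=cv2.imread('pics/scene0.png'),cv2.imread('pics/side0.png')
f=lambda i:{'img':i}
cv2.imwrite('pics/fin.png',np.vstack([np.hstack([p(f(o[0]),325,235),p(a,325,235)])[:290],np.hstack([p(f(o[1]),318,290),p(b,318,290)])[:300]]))
for n in('scene','side'):
  for q in('oil_can','tape_roll','marker'): print(n,q,[np.round(r['centre'],4).tolist() for r in nets.spot_in(n,q)][:4])
```

```text
13.05 [ 0.46546713 -0.31756556  0.42274376] [-0.6492673   0.22404021 -0.69006084]
scene oil_can [[0.588, 0.1422, 0.0494], [0.7003, 0.1228, 0.0501], [0.5113, 0.2046, 0.0566]]
scene tape_roll [[0.5206, -0.2401, 0.0103]]
scene marker [[0.4615, -0.0503, 0.0136]]
side oil_can [[0.7055, 0.1078, 0.0413], [0.5292, 0.1726, 0.031]]
side tape_roll [[0.5247, -0.2475, 0.012]]
side marker [[0.4661, -0.0613, 0.0093]]
```

View pics/fin.png

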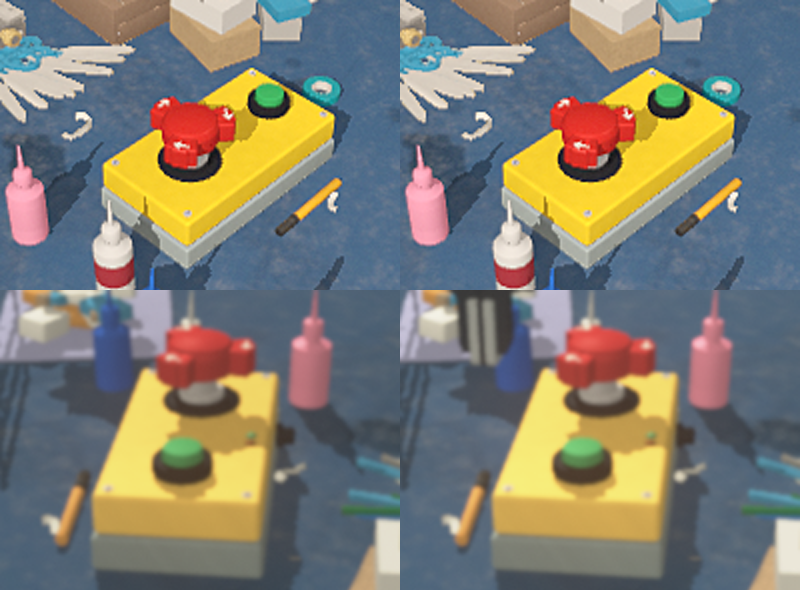

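The before (left) and after (right) pictures match: head up and at rest, green button up, and can, tape and marker in place.

```bash
python3 -c "
from workcell import robot
print(robot.finish_job())"
```

```text
the job is handed in; nothing more can be done
None
```

The emergency stop test is done and handed in at about 13 s of the 58 s allowed. `finish_job` reports no verdict, so this rests on my own checks.

1. **Pressing the stop:** I pressed the red head straight down with closed fingertips until it hit its end stop, about 13 mm in at 11.5 N. That is slightly above the 8–10 N called safe. Pictures then showed it latched down.
2. **Releasing the latch:** I lowered the fingertips into a notch and pushed a lobe clockwise until the head sprang up. The side camera showed the full neck again. I then let the head turn back and lifted clear.
3. **Green button:** I pressed it to its end stop, about 6 mm in, then let it go. The force peaked at about 15 N, more than the 5 N it needs.

**Last checks:** Before and after pictures from the scene and side cameras match: the head is up and at rest, the green button is up, and the oil can, tape roll and marker look unmoved. The detected positions agree within the networks' usual scatter of up to about 8 mm. The side camera's network missed the white oil can, but the scene camera found it at its starting place. The arm was clear of everything when I handed in.

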